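# Take the bottle out of the plate case, shut the lid and latch it

## Task

The lid of the grey plate case on the bench cannot shut because a tall bottle was left standing inside. Lift the bottle out and stand it upright on bare bench top beside the case, then swing the lid fully shut and turn the turnbutton square across the lid until it stops, so that the lid is held down. Leave the glass plates in the case, do not tip the bottle over, and do not disturb the other things on the bench.

Things in the scene. Friction and masses are not known exactly. Their poses are not given: they have to be found in the camera images.
- case: Grey plastic case fixed to the bench, open at the top, 220 (x) x 160 (y) x 55 mm high, walls 6 mm thick, inner floor 12 mm above the bench; a 36 mm high divider at x = 0 makes two compartments of 102 x 148 mm. Origin: centre of the underside. Its +y side (robot's left) carries the lid hinge, its -y side (robot's right) a 34 mm wide boss with the turnbutton, reaching out to y = -0.110.
- lid (a joint): Angle of the case's flat lid (220 x 160 x 8 mm): 0 = shut, lying on the rim, its top 63.5 mm above the bench; about 1.57 = standing straight up; limit 1.9 (leaning back). The hinge is stiff: the lid stays where it is left and takes 2 to 4 N at its free edge to move.
- lid_hinge (a point): Middle of the lid's hinge line, at (0, 0.0835, 0.0555) in the case's frame; the line runs along the case's x. Axes as the case's.
- lid_edge (a point): Middle of the lid's free edge, 163 mm from the hinge line, half way through the thickness; moves with the lid.
- turnbutton (a joint): Angle of the steel turnbutton, a flat arm 16 mm wide and 8 mm thick turning about a vertical screw: 0 = along the case's side, pointing to the case's -x (towards the robot), clear of the lid; grows clockwise seen from above; 1.57 = square across the lid, pointing to the case's +y; a stop is at 1.6. It stays where it is left and needs about 1 N at the stud.
- turnbutton_pivot (a point): The turnbutton's screw axis at the underside of the arm, at (0, -0.095, 0.0675) in the case's frame, 67.5 mm above the bench; fixed to the case.
- turnbutton_stud (a point): Centre of the top of the upright finger stud (16 mm diameter, standing 21 mm above the arm, top 96.5 mm above the bench) on the arm, 50 mm from the screw axis; moves with the turnbutton. The arm's top is 75.5 mm above the bench.
- bottle: Brown reagent bottle with a black screw cap that does not turn, 54 mm diameter, 93 mm high, about 0.12 kg, standing in one of the two compartments. The cap is 34 mm in diameter and takes the top 19 mm. Origin: centre of the underside, z up.
- plates: Stack of glass plates, 60 x 88 x 35 mm, one solid piece, lying in the other compartment; stays there. Origin: centre of the underside.
- second_bottle: Bystander: another brown bottle, red cap, 54 mm diameter, 93 mm high, standing on the bench. Origin: centre of the underside.
- carton: Bystander: white carton, 111 x 81 x 50 mm, on the bench. Origin: centre of the underside.
- timer: Bystander: white timer, 62 x 62 x 15 mm, on the bench. Origin: centre of the underside.
- marker: Bystander: marker pen, 135 mm long, 17 mm thick, on the bench. Origin: centre of the underside.
Mind the look-alikes: they are no part of the job. What is shaped like the plates but green, pink or yellow is not meant.

How it is judged:
By the outcome, as a careful person would: the job done as asked, in the order asked, and still so for the second after the job is handed in, with the robot touching nothing.
It also fails if it takes over 64 s, if anything falls off the work surface, if the arm or the gripper's body presses on something with over 40 N, if the wrist force passes 120 N, or if a joint passes its speed limit or range.

## Robot

A 6-joint arm with a two-finger parallel gripper is mounted at the origin on a cart in front of the work surface, level with it; the furniture and walls round the work are solid. World frame = base frame: x ahead of the robot, y to its left, z up, the work surface at z = 0. Lengths are in m, angles in rad, forces in N, time in s.
With the tool pointing down it reaches from about 0.35 to 0.925 m from the base axis. Payload 6.4 kg.
Tool frame: the origin (TCP) lies midway between the tips of the shut fingers; the grasp point (between the pads) lies 19 mm behind it (arm.grasp_offset is the distance from the TCP to the grasp point, in m); z points along the fingers, y is the line along which they close (so a half turn about z gives the same grasp; the last joint's range is limited). The gripper opens to 85 mm and grips with 20 to 120 N. Pads are 22 mm wide; open, the fingers measure 114 mm over their backs; the gripper's body (76 mm by 85 mm) begins 54 mm behind the grasp point. The pads swing forward as they close: fully open they stand 13 mm farther back than shut.
Start: joints at [-0.174, 0.245, 1.558, -0, 1.339, -0.174], TCP at [0.65, 0, 0.231] pointing down, gripper open.
Joint ranges: [-3.13, 3.13], [-1.02, 2.26], [0.13, 2.54], [-0.95, 4.09], [0.21, 2.88], [-2.74, 2.74]. Speed limits (rad/s): [2.57, 2.57, 3.14, 3.14, 3.14, 3.14].

## Interface

Orientations are given as a rotation vector (axis times angle).
In Python, from plant import arm gives the robot as it stands. The module is installed in compiled form; this text tells all that it offers.
- The arm moves only by the shell command python3 -m jog 'ROWS' [FORCE]. ROWS is JSON, a list of rows, each an object with "travel": the shift along the tool's x, y, z scaled (see below), a list of three; "turn": the turn, a rotation vector about the tool's x, y, z scaled (see below), a list of three; "claw": the finger opening in mm, from 0 to 85.4. A call has 1 to 20 rows; each row shifts and turns the commanded pose from where the row before left it, along the tool's axes as they then stand; what a row does not reach is not made up. The controller multiplies each number of a shift by 2.5 cm and each number of a turn by 6 degrees. A row lasts 1/12 s, in which the tool goes at most 41.7 mm and 7.16 degrees, less where a joint would pass 70% of its speed; a pose out of reach is approached as far as the arm can. A call with a number of a shift or a turn outside -1 to 1 is refused whole. A call with a gripper value outside its range is refused whole. The fingers move at their own pace and stop on an object; FORCE is the grip in N (left out, the last holds). Time passes only in rows, so rows that do not move let the fingers close. It gives the time, the measured TCP pose, the force, the opening and the grip force at its end, in the units of the state.
- arm.read_state(): the state, without advancing time (a new reading comes with each control period).
- arm.read_camera(name): name is "scene" or "side" or "wrist"; returns a dict with "frame" (420x560x3 uint8, blue, green, red), "fx", "fy", "cx", "cy" (pixels), "R" (3x3) and "t" (3): a world point X has camera coordinates R X + t. Camera axes: x right, y down, z forward; pixel columns grow to the right and rows downward; lengths in m; the calibration is good to about 2 mm. A picture is of the moment at which its call begins. There is no depth.
- arm.close_job(): hands the job in; it is judged then, once.
The state is a dict: "time_s": time; "joint_positions": joint angles; "qvel": joint speeds; "tau": joint torques, N m; "position": TCP position; "orientation": TCP orientation; "ft_force": force on the tool from outside, world axes, zero at the start; "torque": the same for the moment, N m; "grip_width": opening from 0.0 (shut) to 1.0 (fully open); "gripper_force": force on a finger pad.
Only numpy, scipy, OpenCV 4.12 (cv2) and the standard library are available. Lean on these libraries where they do the work, as an engineer would, in place of code of your own. Each camera call takes 0.05 s, during which the arm holds its last target. There are 200 camera calls.

## Working session

There is one attempt and no reset: what is moved stays moved. The work goes in short steps, Python scripts to look and compute and a shell command to move; the robot and the scene stay as the last step left them, time stands still between calls to the robot, and variables do not carry over. Pictures are saved under pics/ and viewed, at most 10 in all, crops included, and the job is handed in when it is done.

```bash
mkdir -p pics
python3 - <<'E'
from plant import arm
import cv2,json,numpy as np
c={}
for n in("scene","side","wrist"):
    d=arm.read_camera(n); cv2.imwrite(f"pics/{n}0.png",cv2.resize(d["frame"],(784,588),interpolation=cv2.INTER_CUBIC))
    c[n]={k:np.array(d[k]).tolist() for k in("fx","fy","cx","cy","R","t")}
    R=np.array(d["R"]);print(n,d["fx"],(-R.T@np.array(d["t"])).round(3),R.round(2).tolist())
json.dump(c,open("cam.json","w"))
s=arm.read_state();print(s)
E
```

```text
scene 409.08514703373635 [-0.125 -0.717  1.131] [[0.78, -0.63, -0.02], [-0.47, -0.56, -0.68], [0.42, 0.54, -0.73]]
side 461.9199957551888 [-0.163  1.01   0.921] [[-0.83, -0.56, 0.02], [-0.34, 0.48, -0.81], [0.44, -0.68, -0.59]]
wrist 356.8832024110096 [0.651 0.079 0.372] [[1.0, -0.0, -0.0], [0.0, -0.95, 0.31], [-0.0, -0.31, -0.95]]
{'time_s': 0.15, 'joint_positions': array([-1.74099264e-01,  2.45670357e-01,  1.55874051e+00,  5.02494314e-05,
        1.33869517e+00, -1.74087674e-01]), 'qvel': array([ 0.00031992, -0.00102114, -0.00378839, -0.00028479,  0.00221865,
        0.00125704]), 'tau': array([ 3.57137314e-04, -4.29984105e+01, -3.26552796e+01, -1.40693478e-04,
        3.52074814e-03,  1.27692519e-05]), 'position': array([6.49573471e-01, 9.40285626e-05, 2.30419275e-01]), 'orientation': array([-2.22057086e+00, -2.22051937e+00,  1.30094740e-03]), 'ft_force': array([ 0.43937521, -0.71699394, -0.37193199]), 'torque': array([ 0.04165077,  0.01031095, -0.01528861]), 'gripper_force': 0.0, 'grip_width': 1.0020593491269942}
```

View pics/scene0.png

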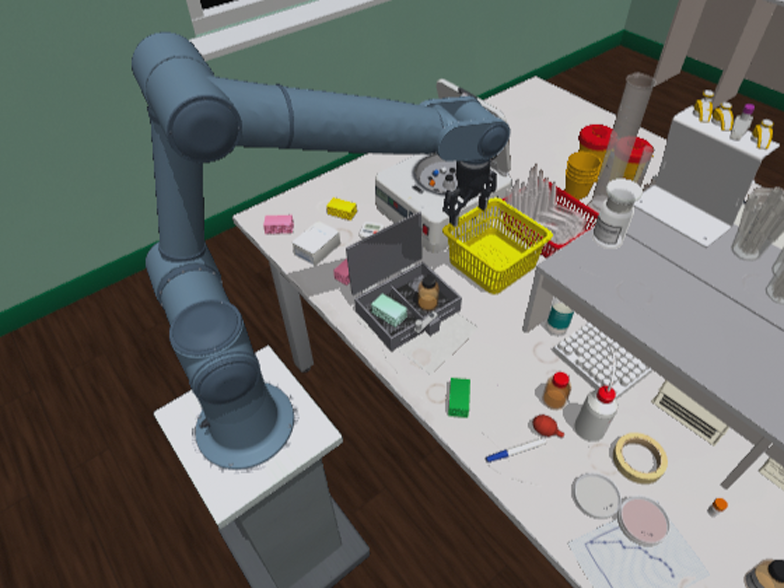

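View pics/side0.png

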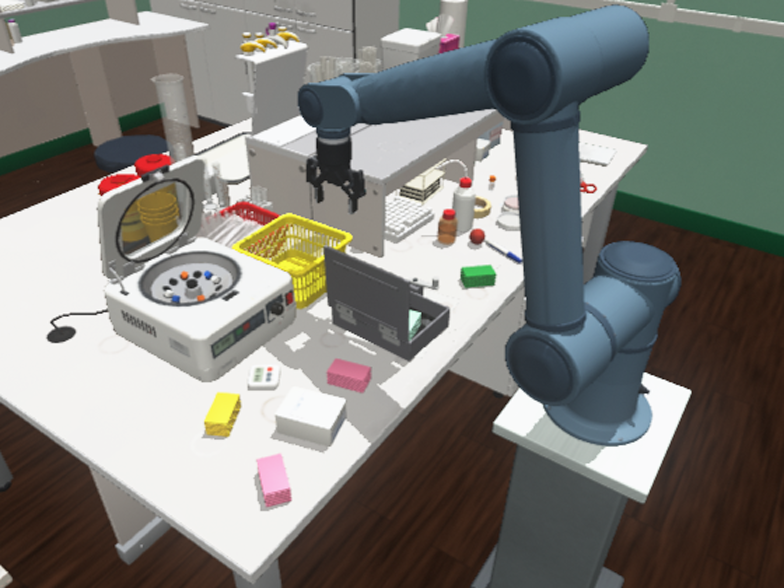

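View pics/wrist0.png

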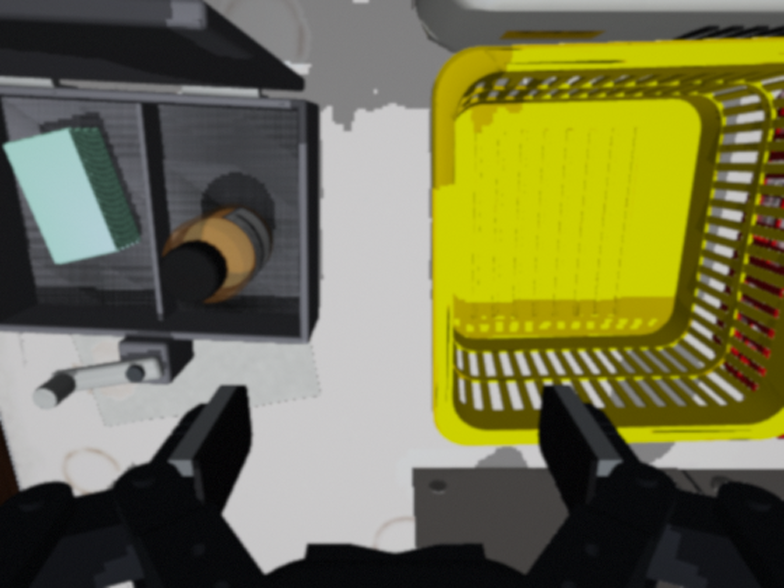

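The scene and side views show the case nearest the robot, with its lid upright on the +y side and mint plates in the -x compartment. The bottle (black cap) is in the +x compartment. In the wrist view the cap is at (195,273), the pivot at (137,373), the stud at (47,392) and the rim's right corners at about (310,103) and (303,341). The yellow basket is to the right and the shelf to the lower right.

```bash
cat > h.py <<'E'
import json,numpy as np
C=json.load(open("cam.json"))
def ray(n,u,v,z,s=1.4,c=None):
    c=c or C[n];R=np.array(c["R"]);t=np.array(c["t"]);o=-R.T@t
    d=R.T@np.array([(u/s-c["cx"])/c["fx"],(v/s-c["cy"])/c["fy"],1]);return (o+d*(z-o[2])/d[2]).round(4)
def proj(n,X,s=1.4,c=None):
    c=c or C[n];p=np.array(c["R"])@np.array(X)+np.array(c["t"]);return [round(s*(c["fx"]*p[0]/p[2]+c["cx"])),round(s*(c["fy"]*p[1]/p[2]+c["cy"]))]
E
python3 - <<'E'
from h import *
w="wrist"
for l,u,v,z in[("rim NR",303,341,.055),("rim FR",307,103,.055),("base NR",319,325,0),("cap",195,273,.105),("pivot",137,371,.0755),("stud",47,392,.0965),("basketL",432,300,.0),("basketL top",432,300,.08),("plates a",5,147,.047),("pl b",70,128,.047),("pl c",120,250,.047),("pl d",57,264,.047)]:print(l,ray(w,u,v,z))
s="scene"
for l,u,v,z in[("case near corner base",390,347,0),("case right base",461,303,0),("rim R",461,297,.055),("rim N",390,340,.055),("rim L",356,307,.055),("capred",560,379,.093),("green",459,412,0),("green b",452,383,.035),("shelf leg base",527,333,0),("lid top L",349,245,.218),("lid top R",421,212,.218),("edge1",355,330,0),("edge2",480,460,0),("paper low",432,373,0),("paper r",467,336,0),("pink behind",340,280,0),("carton",317,262,0)]:print(l,ray(s,u,v,z))
s="side"
for l,u,v,z in[("lid top a",326,249,.218),("lid top b",409,291,.218),("pink",350,375,.035),("centrif corner",208,377,0),("centr top right",296,292,.12),("carton",330,440,0)]:print(l,ray(s,u,v,z))
E
```

```text
rim NR [ 0.587  -0.0598  0.055 ]
rim FR [0.5981 0.0937 0.055 ]
base NR [ 0.5895 -0.07    0.    ]
cap [0.5394 0.0031 0.105 ]
pivot [ 0.4806 -0.0724  0.0755]
stud [ 0.4344 -0.0761  0.0965]
basketL [ 0.6794 -0.0488  0.    ]
basketL top [ 0.6732 -0.0213  0.08  ]
plates a [0.4064 0.0684 0.047 ]
pl b [0.4494 0.0797 0.047 ]
pl c [0.4672 0.0025 0.047 ]
pl d [ 0.4231 -0.0072  0.047 ]
case near corner base [ 0.3769 -0.0409  0.    ]
case right base [ 0.6085 -0.0471  0.    ]
rim R [ 0.5865 -0.0651  0.055 ]
rim N [ 0.3652 -0.0578  0.055 ]
rim L [0.3636 0.076  0.055 ]
capred [ 0.5634 -0.3932  0.093 ]
green [ 0.3844 -0.2793  0.    ]
green b [ 0.4069 -0.229   0.035 ]
shelf leg base [ 0.667  -0.2236  0.    ]
lid top L [0.3891 0.1203 0.218 ]
lid top R [0.595  0.1034 0.218 ]
edge1 [0.3418 0.0565 0.    ]
edge2 [ 0.3407 -0.3902  0.    ]
paper low [ 0.4063 -0.1632  0.    ]
paper r [ 0.5456 -0.1358  0.    ]
pink behind [0.412  0.2227 0.    ]
carton [0.402  0.3211 0.    ]
lid top a [0.5817 0.1199 0.218 ]
lid top b [0.3587 0.148  0.218 ]
pink [0.4321 0.242  0.035 ]
centrif corner [0.6927 0.3858 0.    ]
centr top right [0.6271 0.1719 0.12  ]
carton [0.3785 0.3768 0.    ]
```

Run:
```python
import cv2
a=cv2.imread("pics/scene0.png");cv2.imwrite("pics/crop1.png",cv2.resize(a[190:440,300:610],None,fx=2.4,fy=2.4,interpolation=cv2.INTER_CUBIC))
```

```text
(no output)
```

View pics/crop1.png

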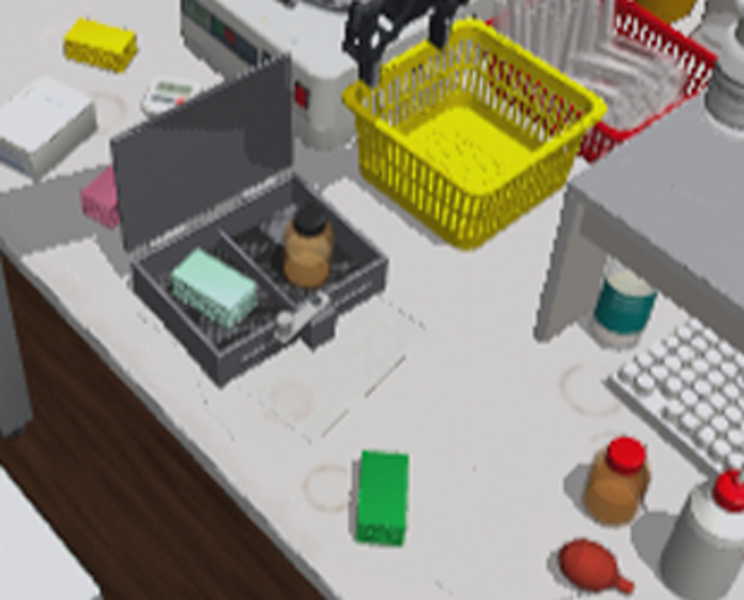

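The crop confirms the layout: a sheet of paper lies right of the case (reaching to y≈-0.16) with a green block beyond it, and there is free bench further right. I'll move above the case for a precise measurement.

```bash
python3 -m jog '[{"travel":[-0.3,-0.75,-0.35],"turn":[0,0,0],"claw":75},{"travel":[-0.3,-0.75,-0.35],"turn":[0,0,0],"claw":75},{"travel":[-0.3,-0.75,-0.35],"turn":[0,0,0],"claw":75},{"travel":[-0.3,-0.75,-0.35],"turn":[0,0,0],"claw":75},{"travel":[-0.3,-0.75,-0.35],"turn":[0,0,0],"claw":75},{"travel":[-0.3,-0.75,-0.35],"turn":[0,0,0],"claw":75},{"travel":[-0.3,-0.75,-0.35],"turn":[0,0,0],"claw":75},{"travel":[-0.3,-0.75,-0.35],"turn":[0,0,0],"claw":75},{"travel":[0,0,0],"turn":[0,0,0],"claw":75},{"travel":[0,0,0],"turn":[0,0,0],"claw":75},{"travel":[0,0,0],"turn":[0,0,0],"claw":75}]'
python3 - <<'E'
from plant import arm
import cv2,json,numpy as np
c=json.load(open("cam.json"))
d=arm.read_camera("wrist"); cv2.imwrite("pics/w1.png",cv2.resize(d["frame"],(784,588),interpolation=cv2.INTER_CUBIC))
c["w1"]={k:np.array(d[k]).tolist() for k in("fx","fy","cx","cy","R","t")}
json.dump(c,open("cam.json","w"))
E
```

```text
time_s: 1.07
position: [0.5001, -0.0598, 0.3009]
orientation: [-2.221, -2.221, -0.0]
ft_force: [0.0, -0.5, -1.0]
grip_width: 0.876
gripper_force: 0.0
```

View pics/w1.png

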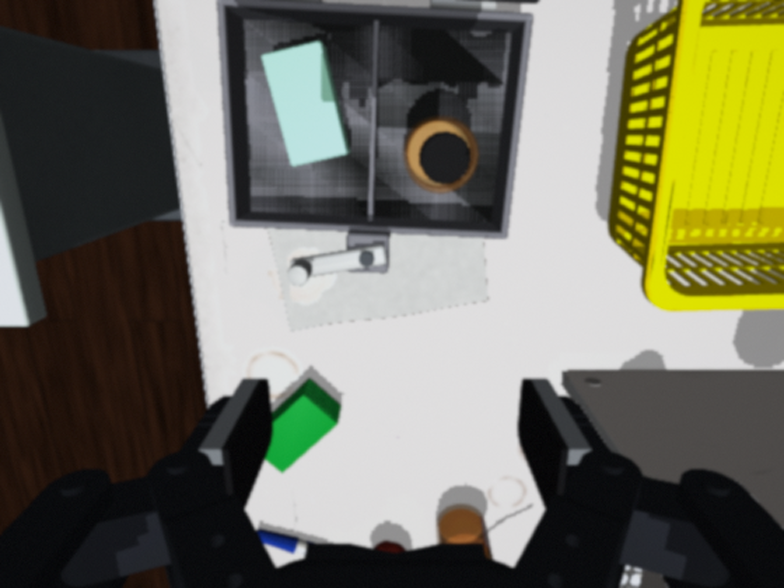

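The view shows the rim corners at (231,226), (505,238) and (531,5). The cap is at (444,158), the pivot screw at (367,258) and the stud at (299,272). The bare bench right of the paper is around (430,370).

Run:
```python
from h import *
from scipy.optimize import least_squares
f=lambda n,u,v,z:ray(n,u,v,z)[:2]
A=[(f("w1",231,226,.055),(-.11,-.08)),(f("w1",505,238,.055),(.11,-.08)),(f("w1",531,5,.055),(.11,.08)),(f("wrist",303,341,.055),(.11,-.08)),(f("w1",367,258,.079),(0,-.095))]
def res(p):
    c,s=np.cos(p[2]),np.sin(p[2]);return np.concatenate([m-p[:2]-np.array([[c,-s],[s,c]])@l for m,l in A])
r=least_squares(res,[.48,.02,0]);print(r.x,(r.fun*1000).round(1))
x,y,a=r.x;R=np.array([[np.cos(a),-np.sin(a)],[np.sin(a),np.cos(a)]])
print("pivot",r.x[:2]+R@[0,-.095],"hinge",r.x[:2]+R@[0,.0835])
print("meas pivot",f("w1",367,258,.079),"stud",f("w1",299,272,.0965))
print("cap",f("w1",444,158,.105), "wrist0",f("wrist",195,273,.105))
for l,u,v in[("paper NR",488,298),("paper N",400,312),("shelf",563,372),("cand",430,370),("green",340,412),("bot2",462,500),("ring",505,490)]:print(l,f("w1",u,v,0))
# lid angle candidates: project free edge corners
for th in(1.5,1.57,1.65,1.75):
    for sx in(-.11,.11):
        L=[]
        for off in(0,.008):
            yy=.0835-.163*np.cos(th)-off*np.sin(th)*-1; zz=.0555+.163*np.sin(th)+off*np.cos(th)
            q=r.x[:2]+R@[sx,yy];L+= [proj(n,[*q,zz]) for n in("scene","side")]
        print(th,sx,L)
```

```text
[ 0.48232197  0.02285632 -0.03329211] [ 3.4  0.4 -1.7 -1.7 -0.2  0.9 -2.6  1.   1.1 -0.6]
pivot [ 0.4791598  -0.07209104] hinge [0.48510134 0.10631005]
meas pivot [ 0.4803 -0.0727] stud [ 0.4323 -0.0786]
cap [0.5332 0.0011] wrist0 [0.5394 0.0031]
paper NR [ 0.5882 -0.1311]
paper N [ 0.506 -0.145]
shelf [ 0.6663 -0.2079]
cand [ 0.5356 -0.2057]
green [ 0.4457 -0.2527]
bot2 [ 0.5735 -0.3608]
ring [ 0.6189 -0.3478]
1.5 -0.11 [[349, 253], [416, 276], [348, 251], [413, 278]]
1.5 0.11 [[424, 215], [330, 241], [422, 213], [327, 243]]
1.57 -0.11 [[347, 250], [412, 279], [345, 248], [410, 281]]
1.57 0.11 [[421, 212], [326, 243], [419, 210], [324, 245]]
1.65 -0.11 [[344, 247], [409, 282], [342, 245], [406, 284]]
1.65 0.11 [[418, 209], [322, 246], [416, 208], [320, 248]]
1.75 -0.11 [[340, 244], [404, 287], [338, 243], [401, 289]]
1.75 0.11 [[414, 207], [317, 250], [412, 206], [315, 252]]
```

```bash
python3 -m jog '[{"travel":[0.61,0.34,0.5],"turn":[0,0,0],"claw":75},{"travel":[0.61,0.34,0.5],"turn":[0,0,0],"claw":75},{"travel":[0.61,0.34,0.5],"turn":[0,0,0],"claw":75},{"travel":[0.61,0.34,0.5],"turn":[0,0,0],"claw":75},{"travel":[0,0,1],"turn":[0,0,0],"claw":75},{"travel":[0,0,1],"turn":[0,0,0],"claw":75},{"travel":[0,0,1],"turn":[0,0,0],"claw":75},{"travel":[0,0,1],"turn":[0,0,0],"claw":75},{"travel":[0,0,1],"turn":[0,0,0],"claw":75},{"travel":[0,0,1],"turn":[0,0,0],"claw":75},{"travel":[0,0,0.5],"turn":[0,0,0],"claw":75},{"travel":[0,0,0.42],"turn":[0,0,0],"claw":75},{"travel":[0,0,0],"turn":[0,0,0],"claw":75},{"travel":[0,0,0],"turn":[0,0,0],"claw":75},{"travel":[0,0,0],"turn":[0,0,0],"claw":75}]' 40
python3 - <<'E'
from plant import arm
import cv2
a=arm.read_camera("wrist")["frame"];b=arm.read_camera("scene")["frame"][120:270,230:380]
cv2.imwrite("pics/g1.png",cv2.hconcat([cv2.resize(a,(448,336)),cv2.resize(b,(336,336),interpolation=cv2.INTER_CUBIC)]))
E
```

```text
time_s: 2.37
position: [0.5353, 0.0008, 0.0797]
orientation: [2.22, 2.22, 0.002]
ft_force: [-0.1, -1.1, 0.3]
grip_width: 0.877
gripper_force: 0.0
```

View pics/g1.png

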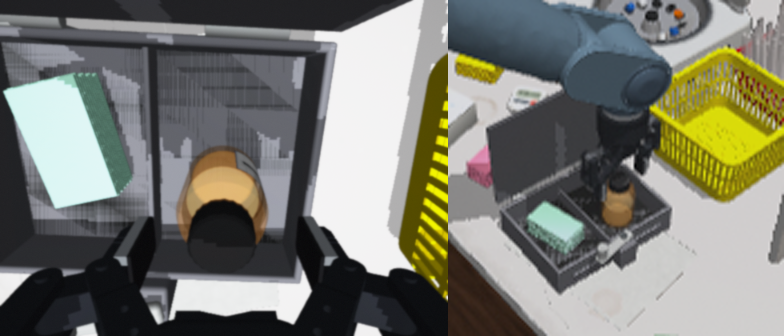

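The cap at (222,235) is centred between the two pads at about x=135 and x=315, so I'm closing on it.

```bash
python3 -m jog '[{"travel":[0,0,0],"turn":[0,0,0],"claw":25},{"travel":[0,0,0],"turn":[0,0,0],"claw":25},{"travel":[0,0,0],"turn":[0,0,0],"claw":25},{"travel":[0,0,0],"turn":[0,0,0],"claw":25},{"travel":[0,0,0],"turn":[0,0,0],"claw":25},{"travel":[0,0,0],"turn":[0,0,0],"claw":25},{"travel":[0,0,0],"turn":[0,0,0],"claw":25},{"travel":[0,0,0],"turn":[0,0,0],"claw":25},{"travel":[0,0,0],"turn":[0,0,0],"claw":25},{"travel":[0,0,-0.3],"turn":[0,0,0],"claw":25},{"travel":[0,0,-0.3],"turn":[0,0,0],"claw":25},{"travel":[0,0,-0.3],"turn":[0,0,0],"claw":25},{"travel":[0,0,0],"turn":[0,0,0],"claw":25},{"travel":[0,0,0],"turn":[0,0,0],"claw":25}]' 40
```

```text
time_s: 3.63
position: [0.5341, 0.001, 0.101]
orientation: [2.221, 2.221, 0.001]
ft_force: [0.3, -0.1, -1.8]
grip_width: 0.378
gripper_force: 46.3
```

```bash
python3 -m jog '[{"travel":[0,0,-0.8],"turn":[0,0,0],"claw":25},{"travel":[0,0,-0.8],"turn":[0,0,0],"claw":25},{"travel":[0,0,-0.8],"turn":[0,0,0],"claw":25},{"travel":[0,0,-0.8],"turn":[0,0,0],"claw":25},{"travel":[-0.4,0,0],"turn":[0,0,0],"claw":25},{"travel":[-0.8,0,0],"turn":[0,0,0],"claw":25},{"travel":[-0.8,0,0],"turn":[0,0,0],"claw":25},{"travel":[-0.8,0,0],"turn":[0,0,0],"claw":25},{"travel":[-0.8,0,0],"turn":[0,0,0],"claw":25},{"travel":[-0.8,0,0],"turn":[0,0,0],"claw":25},{"travel":[-0.8,0,0],"turn":[0,0,0],"claw":25},{"travel":[-0.8,0,0],"turn":[0,0,0],"claw":25},{"travel":[-0.8,0,0],"turn":[0,0,0],"claw":25},{"travel":[-0.8,0,0],"turn":[0,0,0],"claw":25},{"travel":[-0.4,0,0],"turn":[0,0,0],"claw":25},{"travel":[0,0,0],"turn":[0,0,0],"claw":25},{"travel":[0,0,0],"turn":[0,0,0],"claw":25}]'
python3 - <<'E'
from plant import arm
import cv2
b=arm.read_camera("scene")["frame"][150:300,230:430];a=arm.read_camera("side")["frame"][90:240,210:410]
cv2.imwrite("pics/g2.png",cv2.resize(cv2.hconcat([a,b]),(800,300),interpolation=cv2.INTER_CUBIC))
E
```

```text
time_s: 5.05
position: [0.5334, -0.1989, 0.1796]
orientation: [-2.221, -2.219, 0.0]
ft_force: [-0.3, 0.4, -1.2]
grip_width: 0.379
gripper_force: 46.5
```

View pics/g2.png

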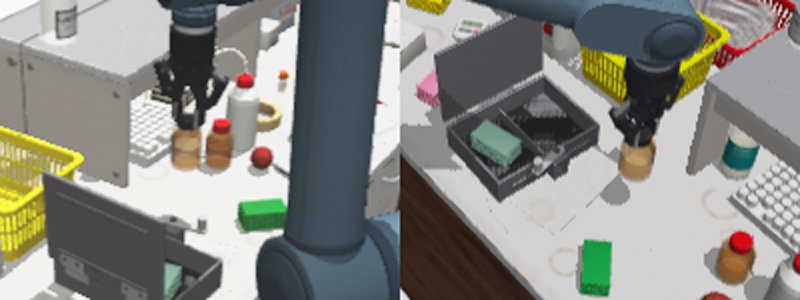

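The bottle hangs upright in the gripper over bare bench, with the case, plates and bystanders untouched. I'm lowering it.

```bash
python3 -m jog '[{"travel":[0,0,0.8],"turn":[0,0,0],"claw":25},{"travel":[0,0,0.8],"turn":[0,0,0],"claw":25},{"travel":[0,0,0.8],"turn":[0,0,0],"claw":25},{"travel":[0,0,0.8],"turn":[0,0,0],"claw":25},{"travel":[0,0,0.6],"turn":[0,0,0],"claw":25},{"travel":[0,0,0.3],"turn":[0,0,0],"claw":25},{"travel":[0,0,0.1],"turn":[0,0,0],"claw":25},{"travel":[0,0,0.08],"turn":[0,0,0],"claw":25},{"travel":[0,0,0.08],"turn":[0,0,0],"claw":25},{"travel":[0,0,0],"turn":[0,0,0],"claw":25},{"travel":[0,0,0],"turn":[0,0,0],"claw":25}]'
```

```text
time_s: 6.07
position: [0.5347, -0.199, 0.0768]
orientation: [-2.219, -2.223, 0.003]
ft_force: [-12.1, 4.7, 26.7]
grip_width: 0.378
gripper_force: 51.6
```

Run:
```python
from plant import arm
import cv2
b=arm.read_camera("scene")["frame"][170:290,300:440];a=arm.read_camera("side")["frame"][60:180,270:410]
cv2.imwrite("pics/g3.png",cv2.resize(cv2.hconcat([a,b]),(800,343),interpolation=cv2.INTER_CUBIC))
```

```text
(no output)
```

View pics/g3.png

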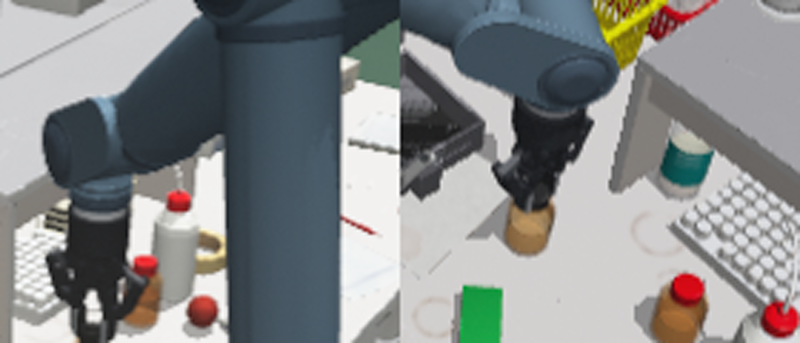

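```bash
python3 -m jog '[{"travel":[0,0,-0.1],"turn":[0,0,0],"claw":25},{"travel":[0,0,-0.1],"turn":[0,0,0],"claw":25},{"travel":[0,0,0],"turn":[0,0,0],"claw":25},{"travel":[0,0,0],"turn":[0,0,0],"claw":25},{"travel":[0,0,0],"turn":[0,0,0],"claw":25}]'
python3 - <<'E'
from plant import arm
import cv2,json,numpy as np
d=arm.read_camera("wrist");print((-np.array(d["R"]).T@d["t"]).round(3))
b=arm.read_camera("scene")["frame"][200:280,310:420]
cv2.imwrite("pics/g4.png",cv2.hconcat([cv2.resize(d["frame"],(400,300)),cv2.resize(b,(400,300),interpolation=cv2.INTER_CUBIC)]))
E
```

```text
time_s: 6.58
position: [0.5342, -0.1989, 0.0769]
orientation: [2.221, 2.222, 0.0]
ft_force: [0.6, -0.5, 1.9]
grip_width: 0.378
gripper_force: 45.9
[ 0.535 -0.12   0.218]
```

View pics/g4.png

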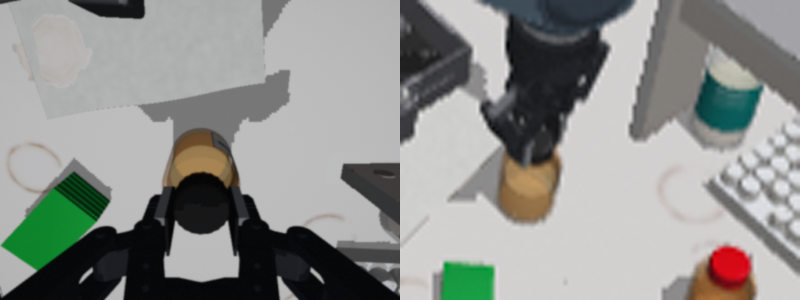

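The bottle stands upright on bare bench clear of the paper and the green block, with only about 2 N of contact. I'm releasing and rising.

```bash
python3 -m jog '[{"travel":[0,0,0],"turn":[0,0,0],"claw":70},{"travel":[0,0,0],"turn":[0,0,0],"claw":70},{"travel":[0,0,0],"turn":[0,0,0],"claw":70},{"travel":[0,0,0],"turn":[0,0,0],"claw":70},{"travel":[0,0,0],"turn":[0,0,0],"claw":70},{"travel":[0,0,0],"turn":[0,0,0],"claw":70},{"travel":[0,0,-0.5],"turn":[0,0,0],"claw":70},{"travel":[0,0,-1],"turn":[0,0,0],"claw":70},{"travel":[0,0,-1],"turn":[0,0,0],"claw":70},{"travel":[0,0,-1],"turn":[0,0,0],"claw":70},{"travel":[0,0,-1],"turn":[0,0,0],"claw":70},{"travel":[0,0,-1],"turn":[0,0,0],"claw":70},{"travel":[0,0,-1],"turn":[0,0,0],"claw":70},{"travel":[0,0,-1],"turn":[0,0,0],"claw":0},{"travel":[0,0,-1],"turn":[0,0,0],"claw":0},{"travel":[0,0,-0.5],"turn":[0,0,0],"claw":0},{"travel":[0,0,0],"turn":[0,0,0],"claw":0},{"travel":[0,0,0],"turn":[0,0,0],"claw":0}]'
```

```text
time_s: 8.18
position: [0.534, -0.199, 0.3021]
orientation: [2.221, 2.221, 0.0]
ft_force: [-0.1, 0.1, -0.9]
grip_width: 0.109
gripper_force: 0.0
```

Run:
```python
from h import *
x0=np.array([.4851,.1063])
a=-.0333
R=np.array([[np.cos(a),-np.sin(a)],[np.sin(a),np.cos(a)]])
# finger tip path: contact radius r along lid, outer surface offset .008 + finger half-thickness g
for th in np.arange(1.6,-.01,-.16):
    r,g=.125,.016
    # lid dir (-cos, sin) in (y,z); outward (up when shut) normal (sin, cos)
    c=np.array([.0-r*np.cos(th)+(.008)*np.sin(th), .0555+r*np.sin(th)+.008*np.cos(th)])
    tip=c+[g*np.sin(th),0]
    print(round(th,2),(x0+R@[0,tip[0]]).round(3),tip[1].round(3))
```

```text
1.6 [0.486 0.134] 0.18
1.44 [0.485 0.114] 0.18
1.28 [0.485 0.093] 0.178
1.12 [0.484 0.073] 0.171
0.96 [0.483 0.054] 0.162
0.8 [0.483 0.036] 0.151
0.64 [0.482 0.02 ] 0.137
0.48 [0.482 0.007] 0.12
0.32 [ 0.481 -0.005] 0.102
0.16 [ 0.481 -0.013] 0.083
0.0 [ 0.481 -0.019] 0.064
```

```bash
python3 -m jog '[{"travel":[0.97,-0.128,0],"turn":[0,0,0],"claw":0},{"travel":[0.97,-0.128,0],"turn":[0,0,0],"claw":0},{"travel":[0.97,-0.128,0],"turn":[0,0,0],"claw":0},{"travel":[0.97,-0.128,0],"turn":[0,0,0],"claw":0},{"travel":[0.97,-0.128,0],"turn":[0,0,0],"claw":0},{"travel":[0.97,-0.128,0],"turn":[0,0,0],"claw":0},{"travel":[0.97,-0.128,0],"turn":[0,0,0],"claw":0},{"travel":[0.97,-0.128,0],"turn":[0,0,0],"claw":0},{"travel":[0.97,-0.128,0],"turn":[0,0,0],"claw":0},{"travel":[0.97,-0.128,0],"turn":[0,0,0],"claw":0},{"travel":[0.97,-0.128,0],"turn":[0,0,0],"claw":0},{"travel":[0.97,-0.128,0],"turn":[0,0,0],"claw":0},{"travel":[0.97,-0.128,0],"turn":[0,0,0],"claw":0},{"travel":[0.97,-0.128,0],"turn":[0,0,0],"claw":0},{"travel":[0.97,-0.128,0],"turn":[0,0,0],"claw":0},{"travel":[0,0,0],"turn":[0,0,0],"claw":0},{"travel":[0,0,0],"turn":[0,0,0],"claw":0}]'
```

```text
time_s: 9.6
position: [0.4848, 0.1654, 0.2995]
orientation: [-2.217, -2.222, 0.005]
ft_force: [1.0, -0.4, -0.1]
grip_width: -0.002
gripper_force: 0.0
```

```bash
python3 -m jog '[{"travel":[0,0,0.96],"turn":[0,0,0],"claw":0},{"travel":[0,0,0.96],"turn":[0,0,0],"claw":0},{"travel":[0,0,0.96],"turn":[0,0,0],"claw":0},{"travel":[0,0,0.96],"turn":[0,0,0],"claw":0},{"travel":[0,0,0.96],"turn":[0,0,0],"claw":0},{"travel":[-0.4,0,0],"turn":[0,0,0],"claw":0},{"travel":[-0.4,0,0],"turn":[0,0,0],"claw":0},{"travel":[-0.4,0,0],"turn":[0,0,0],"claw":0},{"travel":[-0.4,0,0],"turn":[0,0,0],"claw":0},{"travel":[-0.4,0,0],"turn":[0,0,0],"claw":0},{"travel":[-0.44,0,0.04],"turn":[0,0,0],"claw":0},{"travel":[-0.44,0,0.04],"turn":[0,0,0],"claw":0}]'
python3 - <<'E'
from plant import arm
import cv2
b=arm.read_camera("scene")["frame"][100:300,210:430];a=arm.read_camera("side")["frame"][90:290,180:400]
cv2.imwrite("pics/g5.png",cv2.resize(cv2.hconcat([a,b]),(792,360),interpolation=cv2.INTER_CUBIC))
E
```

```text
time_s: 10.6
position: [0.4865, 0.0916, 0.1808]
orientation: [2.221, 2.22, 0.002]
ft_force: [-1.2, 2.2, 1.0]
grip_width: -0.001
gripper_force: 1.1
```

View pics/g5.png

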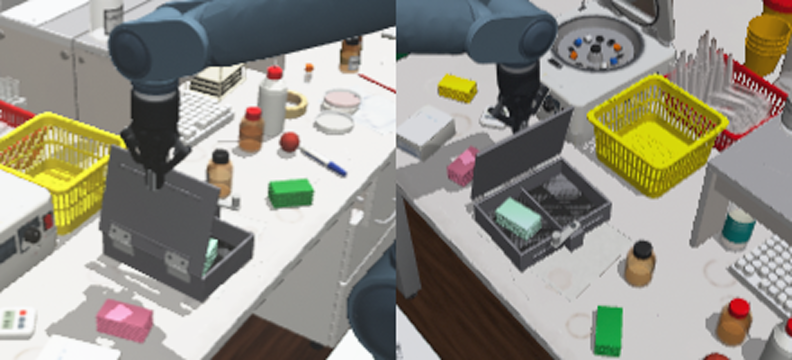

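The lid is tipping forward with about 2 N on the fingers, and the bottle stands upright on bare bench. I'll continue along the arc.

```bash
python3 -m jog '[{"travel":[-0.4,0,0.14],"turn":[0,0,0],"claw":0},{"travel":[-0.4,0,0.14],"turn":[0,0,0],"claw":0},{"travel":[-0.38,0,0.18],"turn":[0,0,0],"claw":0},{"travel":[-0.38,0,0.18],"turn":[0,0,0],"claw":0},{"travel":[-0.36,0,0.22],"turn":[0,0,0],"claw":0},{"travel":[-0.36,0,0.22],"turn":[0,0,0],"claw":0},{"travel":[-0.32,0,0.28],"turn":[0,0,0],"claw":0},{"travel":[-0.32,0,0.28],"turn":[0,0,0],"claw":0},{"travel":[-0.26,0,0.34],"turn":[0,0,0],"claw":0},{"travel":[-0.26,0,0.34],"turn":[0,0,0],"claw":0},{"travel":[-0.24,0,0.36],"turn":[0,0,0],"claw":0},{"travel":[-0.24,0,0.36],"turn":[0,0,0],"claw":0},{"travel":[-0.16,0,0.38],"turn":[0,0,0],"claw":0},{"travel":[-0.16,0,0.38],"turn":[0,0,0],"claw":0},{"travel":[-0.12,0,0.3],"turn":[0,0,0],"claw":0},{"travel":[-0.12,0,0.3],"turn":[0,0,0],"claw":0},{"travel":[0,0,0],"turn":[0,0,0],"claw":0},{"travel":[0,0,0],"turn":[0,0,0],"claw":0}]'
```

```text
time_s: 12.2
position: [0.4857, -0.0193, 0.0692]
orientation: [-2.221, -2.221, 0.001]
ft_force: [0.8, -0.2, 0.6]
grip_width: 0.001
gripper_force: 0.0
```

```bash
python3 -m jog '[{"travel":[0,0,0.12],"turn":[0,0,0],"claw":0},{"travel":[0,0,0.12],"turn":[0,0,0],"claw":0},{"travel":[0,0,0.12],"turn":[0,0,0],"claw":0},{"travel":[0,0,0],"turn":[0,0,0],"claw":0},{"travel":[0,0,0],"turn":[0,0,0],"claw":0},{"travel":[0,0,0],"turn":[0,0,0],"claw":0}]'
```

```text
time_s: 12.7
position: [0.4869, -0.0194, 0.0633]
orientation: [2.22, 2.222, -0.001]
ft_force: [-7.7, 0.7, 19.3]
grip_width: -0.001
gripper_force: 9.6
```

The lid is pressed down at z=0.0633 with 19 N, so it is shut. Next is the stud: rise and hover above it.

```bash
python3 -m jog '[{"travel":[0,0,-0.8],"turn":[0,0,0],"claw":0},{"travel":[0,0,-0.8],"turn":[0,0,0],"claw":0},{"travel":[0,0,-0.8],"turn":[0,0,0],"claw":0},{"travel":[0,0,-0.8],"turn":[0,0,0],"claw":42},{"travel":[-0.59,-0.55,0],"turn":[0,0,0],"claw":42},{"travel":[-0.59,-0.55,0],"turn":[0,0,0],"claw":42},{"travel":[-0.59,-0.55,0],"turn":[0,0,0],"claw":42},{"travel":[-0.59,-0.55,0],"turn":[0,0,0],"claw":42},{"travel":[0,0,0],"turn":[0,0,0],"claw":42},{"travel":[0,0,0],"turn":[0,0,0],"claw":42},{"travel":[0,0,0],"turn":[0,0,0],"claw":42}]' 20
python3 - <<'E'
from plant import arm
from h import *
import cv2
d=arm.read_camera("wrist");c={k:np.array(d[k]) for k in("fx","fy","cx","cy","R","t")}
print(proj(0,[.431,-.078,.0965],1,c),proj(0,[.4795,-.0723,.0755],1,c))
g=cv2.cvtColor(d["frame"],cv2.COLOR_BGR2GRAY)
h=cv2.HoughCircles(cv2.medianBlur(g,3),cv2.HOUGH_GRADIENT,1,20,param1=80,param2=12,minRadius=8,maxRadius=24)
p=proj(0,[.431,-.078,.0965],1,c)
for u,v,r in h[0]:
    if abs(u-p[0])<50 and abs(v-p[1])<50: print(u,v,r,ray(0,u,v,.0965,1,c))
E
```

```text
time_s: 13.62
position: [0.4314, -0.078, 0.141]
orientation: [2.221, 2.221, 0.001]
ft_force: [0.7, 0.4, 0.3]
grip_width: 0.493
gripper_force: 0.0
[280, 239] [359, 217]
278.5 234.5 14.4 [ 0.4304 -0.075   0.0965]
300.5 226.5 10.6 [ 0.4427 -0.0703  0.0965]
```

The stud is detected at (0.4304,-0.075), which matches. Descend and grip lightly.

```bash
python3 -m jog '[{"travel":[0.08,0,0.8],"turn":[0,0,0],"claw":42},{"travel":[0,0,0.8],"turn":[0,0,0],"claw":42},{"travel":[0,0,0.5],"turn":[0,0,0],"claw":42},{"travel":[0,0,0.22],"turn":[0,0,0],"claw":42},{"travel":[0,0,0],"turn":[0,0,0],"claw":5},{"travel":[0,0,0],"turn":[0,0,0],"claw":5},{"travel":[0,0,0],"turn":[0,0,0],"claw":5},{"travel":[0,0,0],"turn":[0,0,0],"claw":5},{"travel":[0,0,0],"turn":[0,0,0],"claw":5},{"travel":[0,0,0],"turn":[0,0,0],"claw":5},{"travel":[0,0,0],"turn":[0,0,0],"claw":5}]' 20
python3 - <<'E'
import numpy as np
P=np.array([.4798,-.0722]);q0=None
for f in [186,174,162,150,138,126,114,102,90,84]:
    q=P+.05*np.array([np.cos(np.radians(f)),np.sin(np.radians(f))])
    if q0 is not None: d=(q-q0)/.025;print(f,q.round(4),"tool x,y:",d[1].round(2),d[0].round(2))
    else: print(q)
    q0=q
E
```

```text
time_s: 14.58
position: [0.4294, -0.076, 0.0831]
orientation: [-2.218, -2.22, 0.005]
ft_force: [-8.1, -0.2, 3.1]
grip_width: 0.17
gripper_force: 21.0
[ 0.43007391 -0.07742642]
174 [ 0.4301 -0.067 ] tool x,y: 0.42 0.0
162 [ 0.4322 -0.0567] tool x,y: 0.41 0.09
150 [ 0.4365 -0.0472] tool x,y: 0.38 0.17
138 [ 0.4426 -0.0387] tool x,y: 0.34 0.25
126 [ 0.4504 -0.0317] tool x,y: 0.28 0.31
114 [ 0.4595 -0.0265] tool x,y: 0.21 0.36
102 [ 0.4694 -0.0233] tool x,y: 0.13 0.4
90 [ 0.4798 -0.0222] tool x,y: 0.04 0.42
84 [ 0.485  -0.0225] tool x,y: -0.01 0.21
```

```bash
python3 -m jog '[{"travel":[0.21,-0.02,0],"turn":[0,0,0],"claw":5},{"travel":[0.21,-0.02,0],"turn":[0,0,0],"claw":5},{"travel":[0.21,0.04,0],"turn":[0,0,0],"claw":5},{"travel":[0.2,0.05,0],"turn":[0,0,0],"claw":5},{"travel":[0.19,0.08,0],"turn":[0,0,0],"claw":5},{"travel":[0.19,0.09,0],"turn":[0,0,0],"claw":5},{"travel":[0.17,0.12,0],"turn":[0,0,0],"claw":5},{"travel":[0.17,0.13,0],"turn":[0,0,0],"claw":5},{"travel":[0,0,0],"turn":[0,0,0],"claw":5}]'
```

```text
time_s: 15.33
position: [0.4376, -0.0339, 0.0823]
orientation: [-2.209, -2.21, 0.009]
ft_force: [-21.6, 12.8, 17.7]
grip_width: 0.173
gripper_force: 19.3
```

Forces are higher than expected, so I'm releasing to relieve them and locating the stud again.

```bash
python3 -m jog '[{"travel":[0,0,0],"turn":[0,0,0],"claw":42},{"travel":[0,0,0],"turn":[0,0,0],"claw":42},{"travel":[0,0,0],"turn":[0,0,0],"claw":42},{"travel":[0,0,0],"turn":[0,0,0],"claw":42},{"travel":[0,0,-0.6],"turn":[0,0,0],"claw":42},{"travel":[0,0,-0.8],"turn":[0,0,0],"claw":42},{"travel":[0,0,-0.9],"turn":[0,0,0],"claw":42},{"travel":[0,0,0],"turn":[0,0,0],"claw":42},{"travel":[0,0,0],"turn":[0,0,0],"claw":42}]'
cat > stud.py <<'E'
from plant import arm
from h import *
import cv2
d=arm.read_camera("wrist");c={k:np.array(d[k]) for k in("fx","fy","cx","cy","R","t")}
P=np.array([.4798,-.0722])
g=cv2.cvtColor(d["frame"],cv2.COLOR_BGR2GRAY)
h=cv2.HoughCircles(cv2.medianBlur(g,3),cv2.HOUGH_GRADIENT,1,12,param1=80,param2=10,minRadius=11,maxRadius=17)
for u,v,r in h[0]:
    q=ray(0,u,v,.0965,1,c)[:2]-P
    if .042<np.hypot(*q)<.060: print(u,v,r,q+P,np.hypot(*q).round(4),"ang",np.degrees(np.arctan2(q[1],q[0])).round(1), "bright",g[int(v)-4:int(v)+5,int(u)-4:int(u)+5].mean().round())
# bright steel blob vs darker lid at stud/arm heights: brightness along circle r=30mm at z=.0755
for a in range(200,60,-8):
    X=[P[0]+.03*np.cos(np.radians(a)),P[1]+.03*np.sin(np.radians(a)),.0755];Y=[P[0]+.05*np.cos(np.radians(a)),P[1]+.05*np.sin(np.radians(a)),.0965]
    (u,v),(u2,v2)=proj(0,X,1,c),proj(0,Y,1,c)
    print(a,d["frame"][v,u].tolist() if 0<=v<420 else None,d["frame"][v2,u2].tolist()if 0<=v2<420 else None,end=" | ")
E
python3 stud.py
```

```text
time_s: 16.08
position: [0.4441, -0.0381, 0.1419]
orientation: [2.219, 2.219, 0.003]
ft_force: [0.8, 0.5, -0.4]
grip_width: 0.492
gripper_force: 0.0
269.5 248.5 11.8 [ 0.4381 -0.0441] 0.0503 ang 146.0 bright 233.0
270.5 235.5 11.8 [ 0.4388 -0.0361] 0.0546 ang 138.6 bright 118.0
200 [227, 227, 226] [226, 226, 225] | 192 [227, 228, 226] [227, 227, 225] | 184 [225, 226, 224] [232, 232, 231] | 176 [225, 226, 224] [232, 233, 235] | 168 [226, 227, 225] [235, 236, 236] | 160 [211, 211, 208] [235, 236, 236] | 152 [230, 230, 227] [223, 222, 218] | 144 [232, 232, 229] [234, 234, 232] | 136 [225, 224, 220] [62, 61, 60] | 128 [88, 84, 82] [89, 86, 84] | 120 [137, 128, 127] [156, 146, 146] | 112 [156, 147, 145] [156, 146, 144] | 104 [157, 147, 144] [156, 146, 145] | 96 [156, 145, 143] [155, 146, 144] | 88 [156, 146, 143] [149, 139, 138] | 80 [156, 146, 144] [152, 143, 140] | 72 [154, 144, 143] [155, 145, 143] | 64 [154, 144, 143] [156, 146, 145] |
```

The stud sits at 146° around the pivot because it lagged by sliding along the pads. I'll turn the tool so the pads close along the arc's tangent, regrip, and turn together with the button.

```bash
python3 -m jog '[{"travel":[-0.25,-0.24,0],"turn":[0,0,0],"claw":42},{"travel":[0,0,0],"turn":[0,0,-0.93],"claw":42},{"travel":[0,0,0],"turn":[0,0,-0.93],"claw":42},{"travel":[0,0,0],"turn":[0,0,-0.93],"claw":42},{"travel":[0,0,0],"turn":[0,0,-0.93],"claw":42},{"travel":[0,0,0],"turn":[0,0,-0.93],"claw":42},{"travel":[0,0,0],"turn":[0,0,-0.93],"claw":42},{"travel":[0,0,0],"turn":[0,0,-0.93],"claw":42},{"travel":[0,0,0],"turn":[0,0,-0.93],"claw":42},{"travel":[0,0,0],"turn":[0,0,-0.93],"claw":42},{"travel":[0,0,0],"turn":[0,0,-0.93],"claw":42},{"travel":[0,0,0],"turn":[0,0,0],"claw":42},{"travel":[0,0,0],"turn":[0,0,0],"claw":42}]' 20
python3 -c "
from plant import arm
from scipy.spatial.transform import Rotation as R
print(R.from_rotvec(arm.read_state()['orientation']).as_matrix().round(3))"; python3 stud.py | head -4
```

```text
time_s: 17.22
position: [0.4359, -0.0438, 0.1392]
orientation: [-0.927, -2.999, 0.0]
ft_force: [0.2, 0.5, 0.2]
grip_width: 0.49
gripper_force: 0.0
[[-0.826  0.564 -0.002]
 [ 0.564  0.826  0.001]
 [ 0.002 -0.001 -1.   ]]
281.5 230.5 11.8 [ 0.4312 -0.0406] 0.058 ang 147.0 bright 92.0
282.5 242.5 11.8 [ 0.4375 -0.0443] 0.0507 ang 146.6 bright 179.0
355.5 288.5 14.1 [ 0.4856 -0.0255] 0.0471 ang 82.9 bright 50.0
377.5 325.5 16.4 [ 0.515  -0.0275] 0.0569 ang 51.8 bright 13.0
```

```bash
python3 -m jog '[{"travel":[-0.06,0,0.8],"turn":[0,0,0],"claw":42},{"travel":[0,0,0.8],"turn":[0,0,0],"claw":42},{"travel":[0,0,0.45],"turn":[0,0,0],"claw":42},{"travel":[0,0,0.2],"turn":[0,0,0],"claw":42},{"travel":[0,0,0],"turn":[0,0,0],"claw":5},{"travel":[0,0,0],"turn":[0,0,0],"claw":5},{"travel":[0,0,0],"turn":[0,0,0],"claw":5},{"travel":[0,0,0],"turn":[0,0,0],"claw":5},{"travel":[0,0,0],"turn":[0,0,0],"claw":5},{"travel":[0,0,0],"turn":[0,0,0],"claw":5},{"travel":[-0.01,0.21,0],"turn":[0,0,1],"claw":5},{"travel":[-0.01,0.21,0],"turn":[0,0,1],"claw":5},{"travel":[-0.01,0.21,0],"turn":[0,0,1],"claw":5},{"travel":[-0.01,0.21,0],"turn":[0,0,1],"claw":5},{"travel":[0,0,0],"turn":[0,0,0],"claw":5}]' 20
```

```text
time_s: 18.52
position: [0.4539, -0.0303, 0.0845]
orientation: [1.529, 2.743, -0.001]
ft_force: [0.8, -2.9, -0.3]
grip_width: 0.173
gripper_force: 19.8
```

The button is following cleanly with about 3 N, so I'm finishing the arc.

```bash
python3 -m jog '[{"travel":[-0.01,0.21,0],"turn":[0,0,1],"claw":5},{"travel":[-0.01,0.21,0],"turn":[0,0,1],"claw":5},{"travel":[-0.01,0.21,0],"turn":[0,0,1],"claw":5},{"travel":[-0.01,0.21,0],"turn":[0,0,1],"claw":5},{"travel":[-0.01,0.21,0],"turn":[0,0,1],"claw":5},{"travel":[0,0.1,0],"turn":[0,0,0.5],"claw":5},{"travel":[0,0,0],"turn":[0,0,0],"claw":5},{"travel":[0,0,0],"turn":[0,0,0],"claw":5}]' 20
```

```text
time_s: 19.18
position: [0.4807, -0.0236, 0.0845]
orientation: [2.24, 2.2, -0.002]
ft_force: [-1.1, -5.8, -0.4]
grip_width: 0.175
gripper_force: 19.8
```

```bash
python3 -m jog '[{"travel":[0.03,0.06,0],"turn":[0,0,0.3],"claw":5},{"travel":[0.03,0.06,0],"turn":[0,0,0.2],"claw":5},{"travel":[0,0.06,0],"turn":[0,0,0],"claw":5},{"travel":[0,0,0],"turn":[0,0,0],"claw":5},{"travel":[0,0,0],"turn":[0,0,0],"claw":5}]' 20
```

```text
time_s: 19.6
position: [0.4828, -0.0236, 0.0842]
orientation: [-2.296, -2.144, 0.013]
ft_force: [-10.8, -12.4, 6.2]
grip_width: 0.172
gripper_force: 20.5
```

It's at the stop (about 1.6 rad, with an 11 N reaction). Release, rise, and verify.

```bash
python3 -m jog '[{"travel":[0,0,0],"turn":[0,0,0],"claw":42},{"travel":[0,0,0],"turn":[0,0,0],"claw":42},{"travel":[0,0,0],"turn":[0,0,0],"claw":42},{"travel":[0,0,0],"turn":[0,0,0],"claw":42},{"travel":[0,0,0],"turn":[0,0,0],"claw":42},{"travel":[0,0,-0.6],"turn":[0,0,0],"claw":42},{"travel":[0,0,-0.8],"turn":[0,0,0],"claw":42},{"travel":[0,0,-1],"turn":[0,0,0],"claw":42},{"travel":[0,0,-1],"turn":[0,0,0],"claw":42},{"travel":[0,0,-1],"turn":[0,0,0],"claw":42},{"travel":[0,0,-1],"turn":[0,0,0],"claw":42},{"travel":[0,0,-1],"turn":[0,0,0],"claw":42},{"travel":[0,0,-1],"turn":[0,0,0],"claw":42},{"travel":[0,0,0],"turn":[0,0,0],"claw":42},{"travel":[0,0,0],"turn":[0,0,0],"claw":42}]'
sed -i 's/minRadius=11,maxRadius=17/minRadius=6,maxRadius=14/' stud.py; python3 stud.py
python3 - <<'E'
from plant import arm
from h import *
# lid rim brightness / bottle check by colour in the scene picture
f=arm.read_camera("scene")["frame"];o=lambda X:(lambda p:f[p[1]-1:p[1]+2,p[0]-1:p[0]+2].reshape(-1,3).mean(0).round().tolist())(proj("scene",X,1))
print("\nbottle cap top",o([.534,-.199,.093]),"body",o([.524,-.212,.03]))
print("red cap",o([.5634,-.3932,.093]),"lid",o([.54,.0,.0635]),o([.42,.03,.0635]),"old lid",o([.45,.11,.15]))
E
```

```text
time_s: 20.85
position: [0.4858, -0.0211, 0.2707]
orientation: [2.298, 2.137, 0.003]
ft_force: [0.3, 0.2, -0.3]
grip_width: 0.489
gripper_force: 0.0
277.5 186.5 8.2 [ 0.4832 -0.0239] 0.0484 ang 86.0 bright 225.0
200 [229, 229, 227] [226, 227, 227] | 192 [227, 229, 227] [222, 225, 227] | 184 [225, 226, 224] [227, 228, 227] | 176 [226, 226, 224] [228, 229, 228] | 168 [218, 219, 216] [229, 229, 228] | 160 [215, 216, 214] [222, 226, 227] | 152 [214, 214, 212] [219, 219, 216] | 144 [212, 213, 211] [157, 152, 150] | 136 [177, 173, 172] [147, 137, 136] | 128 [148, 138, 137] [148, 139, 136] | 120 [148, 139, 137] [146, 137, 135] | 112 [148, 139, 137] [146, 137, 136] | 104 [145, 137, 134] [141, 132, 131] | 96 [220, 219, 215] [136, 129, 127] | 88 [227, 226, 223] [229, 229, 227] | 80 [225, 224, 221] [216, 215, 212] | 72 [154, 151, 149] [137, 128, 127] | 64 [147, 138, 136] [148, 138, 137] | 
bottle cap top [44.0, 43.0, 43.0] body [81.0, 124.0, 158.0]
red cap [21.0, 10.0, 207.0] lid [129.0, 122.0, 122.0] [129.0, 123.0, 123.0] old lid [192.0, 192.0, 195.0]
```

The stud is at the stop (86°, about 1.6 rad). The lid lies flat under the arm, and both bottles show the expected cap colours where they should stand. Handing in.

```bash
python3 -c "
from plant import arm
print(arm.close_job())"
```

```text
the job is handed in; nothing more can be done
None
```

The job is handed in at about 21 s: the bottle stands upright on bare bench to the right of the case, the lid is shut, and the turnbutton is square across it at its stop.

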